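# Nest three flowerpots for the kiln

### The job

Save room in the kiln by nesting the three tapered terracotta flowerpots upright in one another: the middle-sized pot into the widest one, and the slim tall pot into the middle-sized one, each lowered (not dropped) until its foot stands flat on the floor of the pot around it. Build the nest where the widest pot stands, and leave the short straight-sided terracotta jar standing where it is.

Things in the scene. Friction and masses are not known exactly. Their poses are not given: they have to be found in the camera images.
- pot_large_center (a point): centre (31 mm above the foot, on the axis, z up) of the widest, lowest flowerpot: plain terracotta, open top, 62 mm high, outer diameter 74 mm at the foot, 100 mm at the rim; wall 6 mm (mouth 88 mm inside), floor 7 mm thick (about 62 mm across inside). Loose, 0.4 kg. Stays where it stands.
- pot_medium_center (a point): centre (46 mm above the foot, on the axis, z up) of the middle-sized flowerpot: plain terracotta, open top, 92 mm high, outer diameter 50 mm at the foot, 65 mm at 64 mm up (start of the rim band), 69 mm at the rim; wall 5 mm, floor 6 mm thick (40 mm across inside). 0.27 kg. Grip it across the rim band from above. Home in the widest pot, its centre is 22 mm and its rim 37 mm above that pot's.
- pot_small_center (a point): centre (59 mm above the foot, on the axis, z up) of the slim tall flowerpot: plain terracotta, open top, 118 mm high, outer diameter 32 mm at the foot, 43 mm at 88 mm up (start of the rim band), 47 mm at the rim; wall 4 mm. 0.2 kg. Grip it across the rim band from above. Home in the middle-sized pot, its centre is 19 mm and its rim 32 mm above that pot's.
- jar_center (a point): centre (32 mm above the underside, on the axis) of a straight-sided terracotta jar that takes no part: 60 mm diameter from bottom to top, 64 mm high, no rim band. Loose. The four terracotta pieces may stand in any order; other things near them are under 55 mm high, a mug on a board beyond them 105 mm.
Things that resemble listed ones, but are neither listed nor needed, are in the scene too. What is shaped like the part that bears pot_small_center but purple is not meant.

How it is judged:
By the outcome, as a careful person would: the job done as asked, in the order asked, and still so for the second after the job is handed in, with the robot touching nothing.
It also fails if it takes over 64 s, if anything falls off the work surface, if the arm or the gripper's body presses on something with over 40 N, if the wrist force passes 120 N, or if a joint passes its speed limit or range.

### The arm

A 6-joint arm with a two-finger parallel gripper is mounted at the origin on the work surface. World frame = base frame: x ahead of the robot, y to its left, z up, the work surface at z = 0. Lengths are in m, angles in degrees, forces in N, time in s.
With the tool pointing down it reaches from about 0.4 to 0.825 m from the base axis. Payload 7 kg.
Tool frame: the origin (TCP) lies on the centre line of the jaws, within the pads' length; the fingertips stand 17 mm ahead of it and the grasp point (between the pads) lies 2 mm behind it; z points along the fingers, y is the direction in which the jaws open and shut (so a half turn about z gives the same grasp; the last joint's range is limited). The gripper opens to 88 mm and grips with 3 to 60 N. Pads are 19 mm wide; open, the fingers measure 130 mm over their backs; the gripper's body (78 mm by 193 mm) begins 47 mm behind the grasp point.
Start: joints at [91.679, 20.546, 0.682, 0, -70.136, -16.507], TCP at [0.173, 0.652, 0.244] pointing down, gripper open.
Joint ranges: [-176.03, 176.03], [-82.01, 121.73], [-58.28, 71.71], [-173.87, 95.51], [-174.79, -0.11], [-173.66, 173.66]. Speed limits (degrees/s): [136.94, 136.94, 172.46, 180, 180, 180].

### API

Orientations are given as [roll, pitch, yaw] about the fixed x, y, z axes, in that order (R = Rz(yaw) Ry(pitch) Rx(roll)).
In Python, from plant import telemetry, vision, close_job, recognise, silhouettes, place_of gives the robot as it stands.
- The arm moves only by the shell command python3 -m handwheel 'ROWS'. ROWS is JSON, a list that holds one entry, the list of rows, each a list of 5 numbers: the shift along the tool's x, y, z in m, then the turn about the tool's z in rad, then the closure, from 0 (fully open) to 1 (shut). In form: [[[tx, ty, tz, yaw, gripper], ...]]. A call has 1 to 20 rows; each row shifts and turns the commanded pose from where the row before left it, along the tool's axes as they then stand; what a row does not reach is not made up. A row lasts 1/12 s, in which the tool goes at most 41.7 mm and 7.16 degrees, less where a joint would pass 70% of its speed; a pose out of reach is approached as far as the arm can. A call with a gripper value outside its range is refused whole. The fingers move at their own pace and stop on an object; the grip force is fixed at half the most. Time passes only in rows, so rows that do not move let the fingers close. It gives the time, the measured TCP pose, the force and the opening at its end, in the units of the state.
- telemetry.get_obs(): the state, without advancing time (a new reading comes with each control period).
- vision.snapshot(name): name is "scene" or "side" or "wrist"; returns a dict with "color" (480x640x3 uint8, red, green, blue), "mtx" (3x3 intrinsics, pixels), "cam_to_world" (4x4, takes a point from camera to world coordinates); the wrist camera has in their place "tool_from_camera" (4x4, takes a point from camera to tool coordinates, whose origin is the TCP and whose axes are the flange's). Camera axes: x right, y down, z forward; pixel columns grow to the right and rows downward; lengths in m; the calibration is good to about 2 mm. The wrist camera is an equidistant fisheye: a pixel r from the principal point sees the ray r / f radians off the axis. A picture is of the moment at which its call begins: read the wrist's pose just before it. There is no depth.
- close_job(): hands the job in, once; it reports no verdict.
Trained networks look in a picture, given as the dict that the camera call returned (one of the last four; its "shot" number tells which), for a name from the list of things; names that differ only in an ending like _2 or _b are one class to them, and where a whole thing is asked for, a point or a joint stands for the part that bears it (a point fixed in the world has none). Each returns a list of dicts, best first, with "conf" (0 to 1); they miss things now and then, are a little off and sometimes report something else, mostly with a low value. They report only what shows in the picture. A call takes as long as a camera call. They do not tell look-alikes from the thing itself.
- recognise(name, picture): "xy" ([column, row] in pixels, amid what is visible of it).
- silhouettes(name, picture): "region" (480x640 bool, what is visible of it) and "xy" ([column, row] in pixels, amid what is visible of it).
- place_of(name, picture): "xy" ([column, row] in pixels: a listed point, or the origin of a listed thing).
The state is a dict: "clock": time; "joint_pos": joint angles; "qvel": joint speeds; "tau": joint torques, N m; "tool_pos": TCP position; "orientation": TCP orientation; "force": force on the tool from outside, world axes, zero at the start; "moment": the same for the moment, N m; "opening": finger opening in m.
Only numpy, scipy, OpenCV 4.12 (cv2) and the standard library are available. Lean on these libraries where they do the work, as an engineer would, in place of code of your own. Each camera call takes 0.05 s, during which the arm holds its last target.

## Working session

There is one attempt and no reset: what is moved stays moved. The work goes in short steps, Python scripts to look and compute and a shell command to move; the robot and the scene stay as the last step left them, time stands still between calls to the robot, and variables do not carry over. Pictures are saved under pics/ and viewed, and the job is handed in when it is done.

```bash
mkdir -p pics; ls; python3 - <<'E'
from plant import telemetry, vision
import cv2
print(telemetry.get_obs())
for n in ["scene","side","wrist"]:
    s=vision.snapshot(n); cv2.imwrite(f"pics/{n}0.png",s["color"][:,:,::-1])
    print(n,s["mtx"].tolist(),s.get("cam_to_world",s.get("tool_from_camera")).tolist() if hasattr(s.get("cam_to_world",s.get("tool_from_camera")),'tolist') else s.get("cam_to_world"))
E
```

```text
pics
{'clock': 0.0, 'joint_pos': array([ 9.16804838e+01,  2.05903924e+01,  6.34850499e-01, -1.97947569e-02,
       -7.01364138e+01, -1.65041653e+01]), 'qvel': array([-0.1063668 ,  0.00703406,  0.07446936, -0.08377255,  0.10559497,
       -0.0529678 ]), 'tau': array([-2.26601669e-04, -5.82713056e+01,  2.93053490e+01,  6.99742064e+00,
        6.96349656e-03, -1.38752503e-04]), 'tool_pos': array([0.17263421, 0.65207894, 0.24264364]), 'orientation': array([ 1.79906546e+02, -8.28389889e-03, -1.48304156e+01]), 'force': array([ 0.1745304 , -0.23160656, -0.06516974]), 'moment': array([ 0.0142438 ,  0.05951651, -0.02784438]), 'opening': 0.08728419456303396}
scene [[442.7724199368918, 0.0, 322.96776927529805], [0.0, 442.7724199368918, 233.99466650291254], [0.0, 0.0, 1.0]] [[-0.24162325436762055, 0.6710023086372608, -0.7009808162512484, 1.1570488109618493], [0.9702861492788978, 0.1765700271445927, -0.16543220373218318, 0.11791815125917826], [0.012766811126077096, -0.7201242443617796, -0.6937276707873539, 0.6975711376272303], [0.0, 0.0, 0.0, 1.0]]
side [[439.2359096673611, 0.0, 323.300353395854], [0.0, 439.2359096673611, 239.76467835305073], [0.0, 0.0, 1.0]] [[-0.9505040019565442, -0.23702010644966012, 0.20090697201238614, 0.3532854045979209], [-0.3107118705865055, 0.7239774235076109, -0.6158853982096963, 0.5709721985198967], [0.0005251106822105825, -0.6478257168327554, -0.7617883990117585, 0.844584124508665], [0.0, 0.0, 0.0, 1.0]]
wrist [[371.64829954431775, 0.0, 322.2350597479855], [0.0, 371.64829954431775, 241.4455944078058], [0.0, 0.0, 1.0]] [[0.0013232433080688664, -0.968944679933148, -0.24727405091597648, 0.06594554076465799], [0.9999986389144806, 0.0015258373214176416, -0.00062768595181892, 0.0028330437980274015], [0.000985492939189349, -0.24727288377361126, 0.9689453801706003, -0.14260951178064918], [0.0, 0.0, 0.0, 1.0]]
```

View pics/scene0.png

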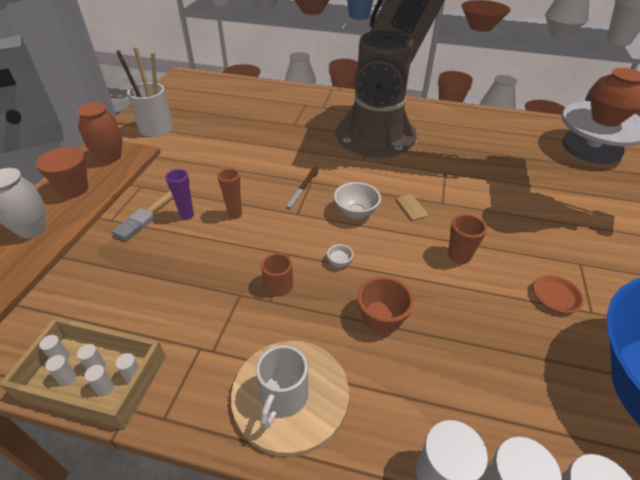

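View pics/side0.png

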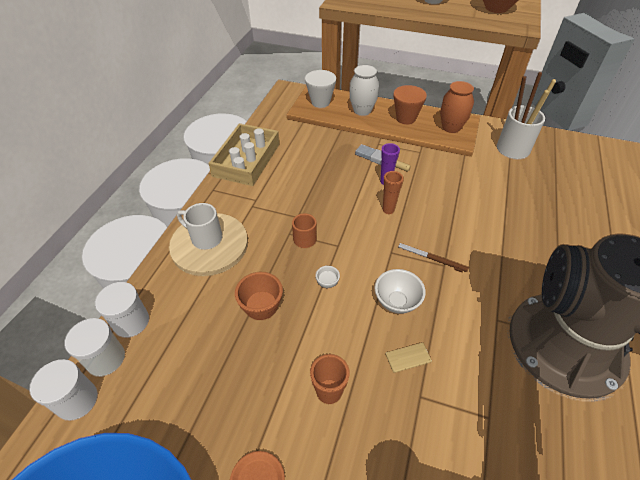

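View pics/wrist0.png

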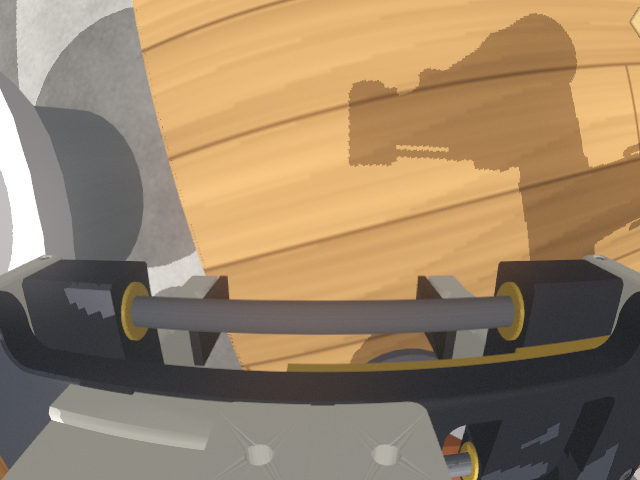

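The scene view shows:
- slim pot at (231,193)
- medium pot at (466,239)
- widest pot at (385,305)
- jar at (278,274)
- look-alikes: purple slim pot at (180,195), saucer at (557,293), and shelf pots at (65,172) and (100,133)

In the side view the slim pot is at (393,192), the medium at (330,378), the large at (260,296) and the jar at (305,230).

```bash
cat > h.py <<'E'
import numpy as np, cv2
from plant import telemetry, vision, recognise, silhouettes, place_of
from scipy.optimize import least_squares
def proj(s,P):
    T=np.linalg.inv(np.array(s["cam_to_world"])); K=np.array(s["mtx"])
    c=np.atleast_2d(P)@T[:3,:3].T+T[:3,3]; p=c@K.T
    return p[:,:2]/p[:,2:]
def tri(obs):
    f=lambda X: np.concatenate([(proj(s,X)[0]-xy) for s,xy in obs])
    r=least_squares(f,[0.5,0.1,0.05]); return r.x, np.abs(r.fun).max()
def atz(s,xy,z):
    K=np.array(s["mtx"]);T=np.array(s["cam_to_world"])
    d=T[:3,:3]@np.linalg.solve(K,[xy[0],xy[1],1]); o=T[:3,3]
    return o+d*(z-o[2])/d[2]
E
python3 - <<'E'
from h import *
sc=vision.snapshot("scene"); sd=vision.snapshot("side")
Z=dict(pot_large_center=.031,pot_medium_center=.046,pot_small_center=.059,jar_center=.032)
for n,z in Z.items():
    a=place_of(n,sc); b=place_of(n,sd)
    print(n)
    for t,s,l in (("scene",sc,a),("side",sd,b)):
        for d in l[:4]: print("  ",t,np.round(d["xy"],1),round(d["conf"],2),np.round(atz(s,d["xy"],z),4))
E
```

```text
pot_large_center
   scene [385.8 305.7] 0.72 [0.6405 0.1186 0.031 ]
   scene [275.6 271.6] 0.7 [ 0.6122 -0.1062  0.031 ]
   side [261.  299.5] 0.76 [0.6438 0.1179 0.031 ]
pot_medium_center
   scene [466.3 240.2] 0.72 [0.4402 0.2587 0.046 ]
   side [329.  381.1] 0.91 [0.4457 0.2525 0.046 ]
pot_small_center
   scene [229.3 197.3] 0.79 [ 0.4496 -0.2685  0.059 ]
   scene [183.4 197.4] 0.68 [ 0.4764 -0.3682  0.059 ]
   side [390.7 166.2] 0.91 [ 0.4672 -0.3729  0.059 ]
   side [387.7 195.1] 0.73 [ 0.45   -0.2589  0.059 ]
jar_center
   scene [276.3 274. ] 0.87 [ 0.6187 -0.1025  0.032 ]
   side [302.5 230.4] 0.62 [ 0.6259 -0.0989  0.032 ]
```

```bash
python3 - <<'E'
import cv2
im=cv2.imread("pics/scene0.png")[140:340,150:520]
cv2.imwrite("pics/crop0.png",cv2.resize(im,None,fx=2.1,fy=2.1,interpolation=cv2.INTER_CUBIC))
E
```

```text
(no output)
```

View pics/crop0.png

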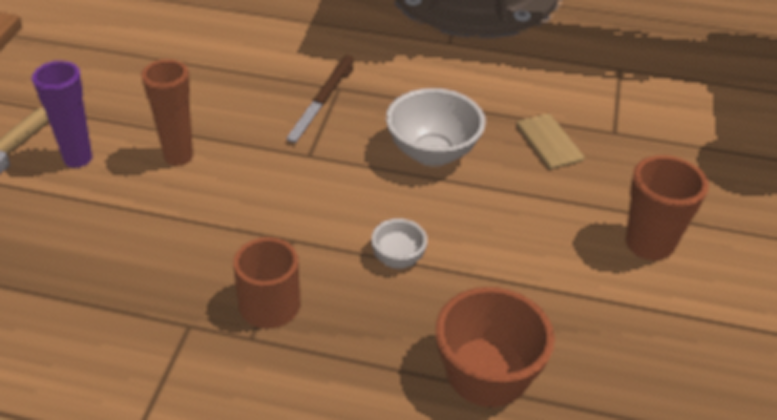

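```bash
cat >> h.py <<'E'
PROF=dict(pot_large_center=[(0,.037),(.062,.050)],pot_medium_center=[(0,.025),(.064,.0325),(.0641,.0345),(.092,.0345)],
 pot_small_center=[(0,.016),(.088,.0215),(.0881,.0235),(.118,.0235)],jar_center=[(0,.03),(.064,.03)])
Z=dict(pot_large_center=.031,pot_medium_center=.046,pot_small_center=.059,jar_center=.032)
A=np.linspace(0,2*np.pi,48,endpoint=False)
def render(s,name,x,y,z0=0):
    pts=np.array([[x+r*np.cos(a),y+r*np.sin(a),z0+h] for h,r in PROF[name] for a in A])
    hull=cv2.convexHull(proj(s,pts).astype(np.float32))
    m=np.zeros((480*4,640*4),np.uint8); cv2.fillPoly(m,[np.round(hull*4+1.5).astype(np.int32)],255)
    return cv2.resize(m,(640,480),interpolation=cv2.INTER_AREA)/255.
from scipy.optimize import minimize
def fit(obs,name,x0,z0=0):
    def f(p): return sum(np.abs(render(s,name,p[0],p[1],z0)-m).sum()/m.sum() for s,m in obs)
    r=minimize(f,x0,method="Nelder-Mead",options=dict(initial_simplex=[x0,[x0[0]+.008,x0[1]],[x0[0],x0[1]+.008]],xatol=1e-4,fatol=1e-4))
    return r.x,r.fun/len(obs)
E
python3 - <<'E'
from h import *
sc=vision.snapshot("scene"); sd=vision.snapshot("side")
G=dict(pot_large_center=[.642,.118],pot_medium_center=[.443,.256],pot_small_center=[.449,-.264],jar_center=[.622,-.10])
for n,g in G.items():
    o=[]
    for s in (sc,sd):
        l=silhouettes(n,s); t=proj(s,[*g,Z[n]])[0]
        l=[d for d in l if np.hypot(*(np.array(d["xy"])-t))<15]
        if l: o.append((s,l[0]["region"].astype(float)))
    print(n,len(o),[np.round(np.r_[fit([q],n,g)],4).tolist() if 0 else [np.round(v,4) for v in fit([q],n,g)] for q in o], [np.round(v,4) for v in fit(o,n,g)])
E
```

```text
pot_large_center 2 [[array([0.6437, 0.1138]), np.float64(0.0523)], [array([0.6482, 0.1151]), np.float64(0.0321)]] [array([0.6469, 0.1146]), np.float64(0.0617)]
pot_medium_center 2 [[array([0.4405, 0.2532]), np.float64(0.0622)], [array([0.4457, 0.2528]), np.float64(0.0686)]] [array([0.4445, 0.2528]), np.float64(0.0826)]
pot_small_center 2 [[array([ 0.4381, -0.2695]), np.float64(0.0681)], [array([ 0.4434, -0.2679]), np.float64(0.0589)]] [array([ 0.4427, -0.2672]), np.float64(0.0829)]
jar_center 2 [[array([ 0.6183, -0.1018]), np.float64(0.0573)], [array([ 0.6212, -0.0998]), np.float64(0.0784)]] [array([ 0.6213, -0.1007]), np.float64(0.0826)]
```

```bash
python3 -m handwheel '[[[0.0217,0.0226,0,0,0],[0.0217,0.0226,0,0,0],[0.0217,0.0226,0,0,0],[0.0217,0.0226,0,0,0],[0.0217,0.0226,0,0,0],[0.0217,0.0226,0,0,0],[0.0217,0.0226,0,0,0],[0.0217,0.0226,0,0,0],[0.0217,0.0226,0,0,0],[0.0217,0.0226,0,0,0],[0.0217,0.0226,0,0,0],[0.0217,0.0226,0,0,0],[0.0217,0.0226,0,0,0],[0.0217,0.0226,0,0,0],[0,0,0,0,0],[0,0,0,0,0],[0,0,0,0,0]]]'
cat >> h.py <<'E'
from scipy.spatial.transform import Rotation as Ro
def toolT(o):
    T=np.eye(4); T[:3,:3]=Ro.from_euler("xyz",o["orientation"],degrees=True).as_matrix(); T[:3,3]=o["tool_pos"]; return T
def wray(w,T,xy):
    K=np.array(w["mtx"]); u=(np.array(xy)-K[:2,2])/K[0,0]; th=np.hypot(*u); 
    d=np.r_[np.sin(th)*u/max(th,1e-9),np.cos(th)]; C=T@np.array(w["tool_from_camera"])
    return C[:3,3],C[:3,:3]@d
def watz(w,T,xy,z):
    o,d=wray(w,T,xy); return o+d*(z-o[2])/d[2]
def wproj(w,T,P):
    C=np.linalg.inv(T@np.array(w["tool_from_camera"])); c=np.atleast_2d(P)@C[:3,:3].T+C[:3,3]
    th=np.arctan2(np.hypot(c[:,0],c[:,1]),c[:,2]); ph=np.arctan2(c[:,1],c[:,0]); K=np.array(w["mtx"])
    return np.c_[np.cos(ph)*th,np.sin(ph)*th]*K[0,0]+K[:2,2]
def delta(o,p):  # tool-frame delta to world target
    return toolT(o)[:3,:3].T@(np.array(p)-o["tool_pos"])
def wlook(tag,names,guess):
    o=telemetry.get_obs(); w=vision.snapshot("wrist"); T=toolT(o)
    im=w["color"][:,:,::-1].copy(); print("pose",np.round(o["tool_pos"],4),np.round(o["orientation"],2),o["clock"])
    for n in names:
        for d in place_of(n,w)[:3]: print(n,np.round(d["xy"]),round(d["conf"],2),np.round(watz(w,T,d["xy"],Z[n]),4))
        g=guess[n]
        for h,r in PROF[n]:
            for q in wproj(w,T,np.c_[g[0]+r*np.cos(A),g[1]+r*np.sin(A),np.full(48,h)]): cv2.circle(im,tuple(int(v) for v in np.round(q)),1,(0,255,0),-1)
    cv2.imwrite(f"pics/{tag}.png",im); cv2.imwrite(f"pics/{tag}_raw.png",w["color"][:,:,::-1]); np.savez(f"pics/{tag}.npz",T=T,mtx=w["mtx"],tfc=w["tool_from_camera"]); return o,w,T
E
python3 - <<'E'
from h import *
wlook("w1",["pot_medium_center"],dict(pot_medium_center=[.443,.253]))
E
```

```text
clock: 2.57
tool_pos: [0.3856, 0.2689, 0.2438]
orientation: [-180.0, -0.0, -14.9]
force: [-1.3, -0.1, 0.3]
opening: 0.0876
pose [0.3856 0.2689 0.2438] [-1.7996e+02 -1.0000e-02 -1.4880e+01] 2.5667
pot_medium_center [325. 156.] 0.6 [0.4414 0.2491 0.046 ]
```

View pics/w1.png

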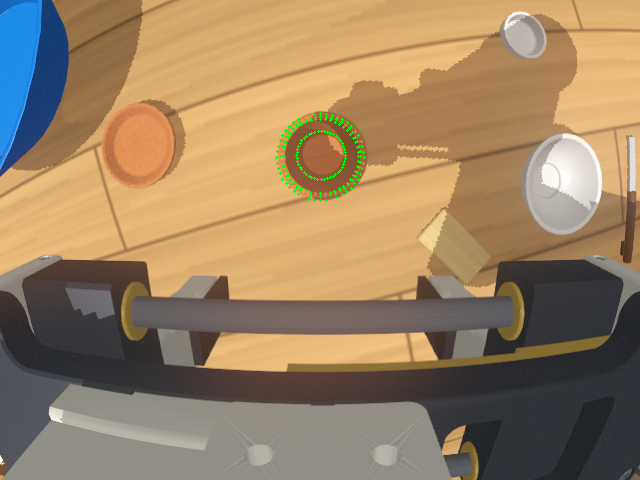

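```bash
cat >> h.py <<'E'
def wrender(w,T,name,x,y,z0=0):
    pts=np.array([[x+r*np.cos(a),y+r*np.sin(a),z0+h] for h,r in PROF[name] for a in A])
    hull=cv2.convexHull(wproj(w,T,pts).astype(np.float32))
    m=np.zeros((480*4,640*4),np.uint8); cv2.fillPoly(m,[np.round(hull*4+1.5).astype(np.int32)],255)
    return cv2.resize(m,(640,480),interpolation=cv2.INTER_AREA)/255.
def wfit(name,g,z0=0):
    o=telemetry.get_obs(); w=vision.snapshot("wrist"); T=toolT(o)
    t=wproj(w,T,[*g,z0+Z[name]])[0]
    l=[d for d in silhouettes(name,w) if np.hypot(*(np.array(d["xy"])-t))<45]
    if not l: print("none",t); return None
    m=l[0]["region"].astype(float)
    f=lambda p: np.abs(wrender(w,T,name,p[0],p[1],z0)-m).sum()/m.sum()
    r=minimize(f,g,method="Nelder-Mead",options=dict(initial_simplex=[g,[g[0]+.008,g[1]],[g[0],g[1]+.008]],xatol=1e-4,fatol=1e-4))
    print(name,"wrist fit",np.round(r.x,4),round(r.fun,3),o["clock"],"tool",np.round(o["tool_pos"],4)); return o,w,T,r.x,m
E
python3 - <<'E'
from h import *
o,w,T,x,m=wfit("pot_medium_center",[.443,.253])
print(np.round(delta(o,[*x,.243]),4))
E
```

```text
pot_medium_center wrist fit [0.4438 0.2508] 0.029 2.6667 tool [0.3853 0.2696 0.2436]
[0.0614 0.0032 0.0006]
```

```bash
python3 -m handwheel '[[[0.0205,0.001,0,0,0],[0.0205,0.001,0,0,0],[0.0205,0.001,0.005,0,0],[0,0,0.025,0,0],[0,0,0.025,0,0],[0,0,0.025,0,0],[0,0,0.025,0,0],[0,0,0.02,0,0],[0,0,0.015,0,0],[0,0,0.0115,0,0],[0,0,0.01,0,0],[0,0,0,0,0],[0,0,0,0,0],[0,0,0,0,1],[0,0,0,0,1],[0,0,0,0,1],[0,0,0,0,1],[0,0,0,0,1],[0,0,0,0,1],[0,0,0,0,1]]]'
python3 -m handwheel '[[[0,0,0,0,1],[0,0,0,0,1]]]'
```

```text
clock: 4.43
tool_pos: [0.4449, 0.2511, 0.0828]
orientation: [-179.9, -0.1, -14.8]
force: [0.8, 2.1, 6.2]
opening: 0.0676
clock: 4.6
tool_pos: [0.4449, 0.2511, 0.0828]
orientation: [-179.9, -0.1, -14.8]
force: [-0.0, 2.3, 5.9]
opening: 0.0679
```

```bash
python3 -m handwheel '[[[0,0,-0.006,0,1],[0,0,-0.012,0,1],[0,0,-0.018,0,1],[0,0,-0.02,0,1],[0,0,-0.02,0,1],[0,0,-0.02,0,1],[0,0,-0.014,0,1],[0,0,0,0,1],[0,0,0,0,1]]]'
cat >> h.py <<'E'
def draw(s,name,x,y,z0,tag):
    im=s["color"][:,:,::-1].copy()
    for h,r in PROF[name]:
        for q in proj(s,np.c_[x+r*np.cos(A),y+r*np.sin(A),np.full(48,z0+h)]): cv2.circle(im,tuple(int(v) for v in np.round(q)),0,(0,255,0),-1)
    c=proj(s,[x,y,z0+.05])[0]; a,b=int(max(c[1]-100,0)),int(max(c[0]-130,0))
    cv2.imwrite(f"pics/{tag}.png",cv2.resize(im[a:a+200,b:b+260],None,fx=3,fy=3,interpolation=cv2.INTER_CUBIC))
E
python3 - <<'E'
from h import *
o=telemetry.get_obs(); sc=vision.snapshot("scene"); sd=vision.snapshot("side")
z0=o["tool_pos"][2]-.0828; print(o["tool_pos"],z0,o["force"],o["opening"])
draw(sc,"pot_medium_center",*o["tool_pos"][:2],z0,"c2a"); draw(sd,"pot_medium_center",*o["tool_pos"][:2],z0,"c2b")
i=np.hstack([cv2.resize(cv2.imread(f"pics/c2{k}.png"),(400,308)) for k in "ab"]); cv2.imwrite("pics/c2.png",i)
wfit("pot_large_center",[.646,.1145])
E
```

```text
clock: 5.35
tool_pos: [0.4436, 0.2498, 0.1919]
orientation: [180.0, 0.0, -14.9]
force: [-0.1, 0.4, -2.1]
opening: 0.0678
[0.44358363 0.24978048 0.19187909] 0.10907909054679422 [-0.10841312  0.41451996 -2.07162468] 0.06780114668347653
pot_large_center wrist fit [0.6466 0.1091] 0.104 5.45 tool [0.4432 0.2493 0.1906]
```

View pics/c2.png

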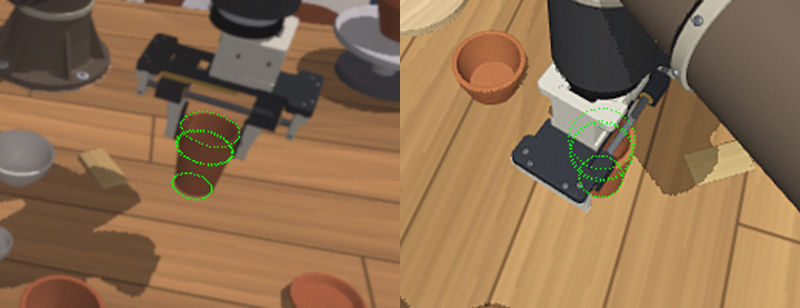

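```bash
python3 -m handwheel '[[[0.012,0.007,0,0,1],[0.0165,0.01,0,0,1],[0.0165,0.01,0,0,1],[0.0165,0.01,0,0,1],[0.0165,0.01,0,0,1],[0.0165,0.01,0,0,1],[0.0165,0.01,0,0,1],[0.012,0.007,0,0,1],[0.007,0.005,0,0,1],[0,0,0,0,1],[0,0,0,0,1],[0,0,0,0,1]]]'
python3 - <<'E'
from h import *
wlook("w3",["pot_large_center"],dict(pot_large_center=[.646,.1145]))
wfit("pot_large_center",[.646,.1145])
E
```

```text
clock: 6.55
tool_pos: [0.5491, 0.1408, 0.1916]
orientation: [180.0, 0.0, -14.8]
force: [0.4, 0.5, -1.6]
opening: 0.0676
pose [0.5491 0.1408 0.1916] [ 1.7997e+02  4.0000e-02 -1.4830e+01] 6.55
pot_large_center [323. 107.] 0.95 [0.6444 0.112  0.031 ]
pot_large_center wrist fit [0.6459 0.1123] 0.031 6.65 tool [0.5491 0.1411 0.192 ]
```

View pics/w3.png

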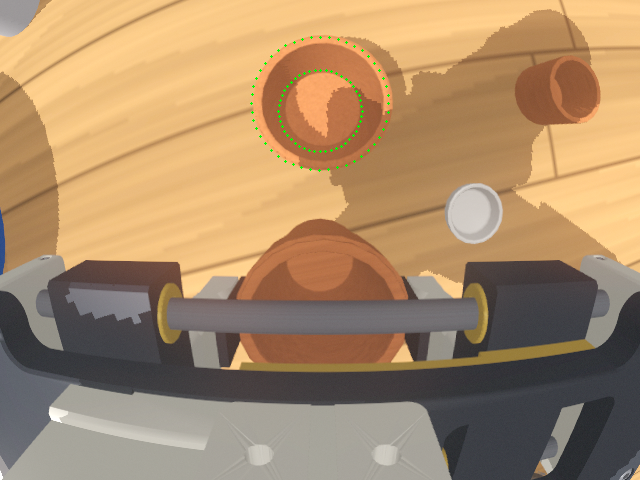

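```bash
python3 - <<'E'
from h import *
d=np.load("pics/w3.npz"); w=dict(mtx=d["mtx"],tool_from_camera=d["tfc"]); T=d["T"]; im=cv2.imread("pics/w3_raw.png")
p=T[:3,3]; zf=p[2]-.0828
for h,r in PROF["pot_medium_center"]+[(.092,.0295)]:
    for q in wproj(w,T,np.c_[p[0]+r*np.cos(A),p[1]+r*np.sin(A),np.full(48,zf+h)]): cv2.circle(im,tuple(int(v) for v in np.round(q)),1,(0,255,0),-1)
cv2.imwrite("pics/w3h.png",cv2.resize(im[180:400,190:450],None,fx=2.5,fy=2.5))
o=telemetry.get_obs(); print(np.round(delta(o,[.6459,.1123,.0898]),4), o["tool_pos"])
E
```

```text
[0.1008 0.0032 0.1024] [0.54924913 0.14113374 0.19217367]
```

View pics/w3h.png

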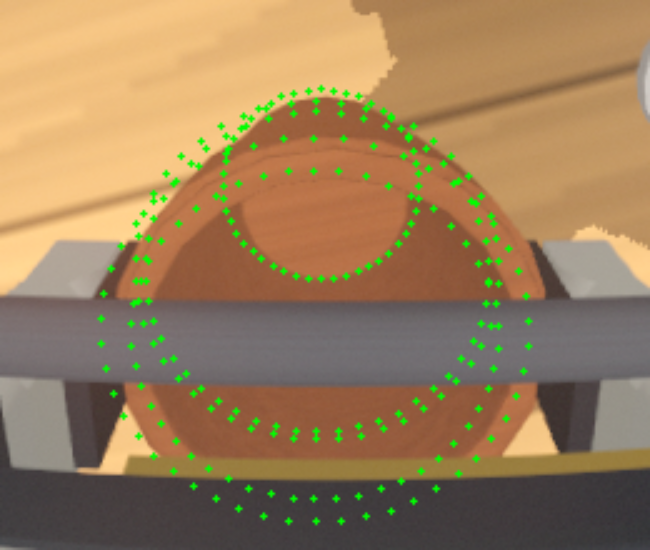

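```bash
python3 -m handwheel '[[[0.01,0,0,0,1],[0.016,0.0005,0,0,1],[0.016,0.0005,0,0,1],[0.016,0,0,0,1],[0.016,0,0,0,1],[0.016,0,0,0,1],[0.01,0,0,0,1],[0,0,0,0,1],[0,0,0,0,1]]]'
python3 - <<'E'
from h import *
o=telemetry.get_obs(); sc=vision.snapshot("scene"); sd=vision.snapshot("side"); print(o["tool_pos"],o["force"])
z0=o["tool_pos"][2]-.0828
draw(sc,"pot_medium_center",*o["tool_pos"][:2],z0,"c3a"); draw(sd,"pot_medium_center",*o["tool_pos"][:2],z0,"c3b")
i=np.hstack([cv2.resize(cv2.imread(f"pics/c3{k}.png"),(400,308)) for k in "ab"]); cv2.imwrite("pics/c3.png",i)
E
```

```text
clock: 7.5
tool_pos: [0.646, 0.1139, 0.1915]
orientation: [180.0, 0.0, -14.9]
force: [-0.3, 0.2, -3.2]
opening: 0.0675
[0.64603276 0.11386636 0.19146756] [-0.34913938  0.22594009 -3.24866368]
```

View pics/c3.png

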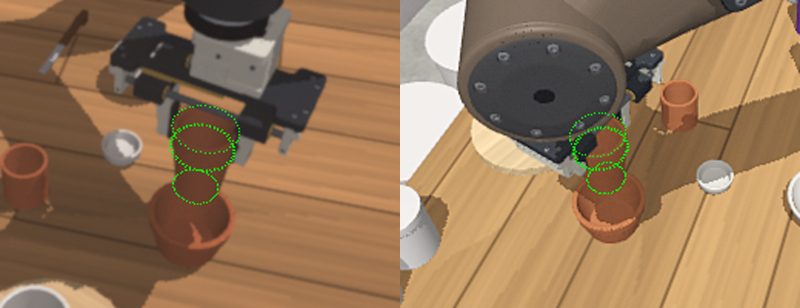

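The medium pot hangs over the wide pot's mouth in both views. Next I lower it, the last part slowly.

```bash
python3 -m handwheel '[[[0,0,0.012,0,1],[0,0,0.018,0,1],[0,0,0.018,0,1],[0,0,0.018,0,1],[0,0,0.012,0,1],[0,0,0.008,0,1],[0,0,0.005,0,1],[0,0,0.003,0,1],[0,0,0,0,1],[0,0,0,0,1]]]'
python3 -m handwheel '[[[0,0,0.002,0,1],[0,0,0.002,0,1],[0,0,0.001,0,1],[0,0,0.001,0,1],[0,0,0,0,1]]]'
python3 -m handwheel '[[[0,0,0.001,0,1],[0,0,0.001,0,1],[0,0,0,0,1]]]'
```

```text
clock: 8.43
tool_pos: [0.6465, 0.1142, 0.0987]
orientation: [-180.0, -0.1, -14.8]
force: [-0.8, 0.1, -2.2]
opening: 0.0677
clock: 8.85
tool_pos: [0.6459, 0.114, 0.0919]
orientation: [180.0, 0.0, -14.8]
force: [-0.6, 0.6, -2.6]
opening: 0.0675
clock: 9.1
tool_pos: [0.6461, 0.1141, 0.0901]
orientation: [-180.0, -0.0, -14.8]
force: [0.6, 0.8, -2.4]
opening: 0.0678
```

```bash
python3 -m handwheel '[[[0,0,0.0008,0,1],[0,0,0,0,1],[0,0,0,0,1]]]'
python3 -m handwheel '[[[0,0,0.0008,0,1],[0,0,0,0,1],[0,0,0,0,1]]]'
```

```text
clock: 9.35
tool_pos: [0.6464, 0.1141, 0.0899]
orientation: [-180.0, -0.0, -14.8]
force: [-0.7, -1.2, 2.6]
opening: 0.0679
clock: 9.6
tool_pos: [0.6467, 0.114, 0.0898]
orientation: [-180.0, -0.1, -14.8]
force: [-2.7, -1.2, 8.8]
opening: 0.068
```

```bash
python3 -m handwheel '[[[0,0,0,0,0.3],[0,0,0,0,0],[0,0,0,0,0],[0,0,0,0,0],[0,0,0,0,0],[0,0,0,0,0],[0,0,-0.01,0,0],[0,0,-0.02,0,0],[0,0,-0.03,0,0],[0,0,-0.03,0,0],[0,0,-0.03,0,0],[0,0,-0.03,0,0],[0,0,0,0,0]]]'
python3 - <<'E'
from h import *
o=telemetry.get_obs(); w=vision.snapshot("wrist"); sc=vision.snapshot("scene")
draw(sc,"pot_medium_center",.6465,.114,.007,"c4a"); 
cv2.imwrite("pics/c4b.png",w["color"][:,:,::-1])
i=np.hstack([cv2.resize(cv2.imread(f"pics/c4{k}.png"),(400,308)) for k in "ab"]); cv2.imwrite("pics/c4.png",i)
print(np.round(delta(o,[.441+.0,-.267,.24]),4),o["tool_pos"])
E
```

```text
clock: 10.68
tool_pos: [0.6489, 0.1145, 0.2467]
orientation: [-179.7, -0.5, -14.8]
force: [1.3, 0.3, 1.0]
opening: 0.0876
[-0.1038  0.422   0.0035] [0.64892313 0.1145307  0.24673675]
```

View pics/c4.png

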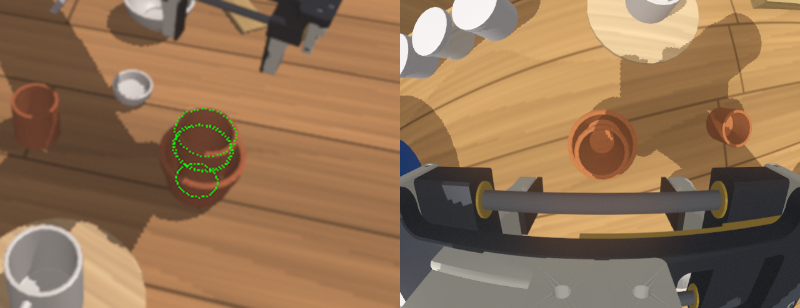

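```bash
python3 -m handwheel '[[[-0.0094,0.0264,0,0,0],[-0.0094,0.0264,0,0,0],[-0.0094,0.0264,0,0,0],[-0.0094,0.0264,0,0,0],[-0.0094,0.0264,0,0,0],[-0.0094,0.0264,0,0,0],[-0.0094,0.0264,0,0,0],[-0.0094,0.0264,0,0,0],[-0.0094,0.0264,0,0,0],[-0.0094,0.0264,0,0,0],[-0.0094,0.0264,0,0,0],[-0.0094,0.0264,0,0,0],[-0.0094,0.0264,0,0,0],[-0.0094,0.0264,0,0,0]]]'
python3 -m handwheel '[[[0,0,0,0.105,0],[0,0,0,0.105,0],[0,0,0,0.105,0],[0,0,0,0.105,0],[0,0,0,0.105,0],[0,0,0,0.105,0],[0,0,0,0.105,0],[0,0,0,0.105,0],[0,0,0,0.105,0],[0,0,0,0.105,0],[0,0,0,0,0],[0,0,0,0,0],[0,0,0,0,0]]]'
python3 - <<'E'
from h import *
wlook("w5",["pot_small_center"],dict(pot_small_center=[.441,-.267]))
o,w,T,x,m=wfit("pot_small_center",[.441,-.267])
print(np.round(delta(o,[*x,.107]),4))
E
```

```text
clock: 11.95
tool_pos: [0.4225, -0.2103, 0.2377]
orientation: [180.0, 0.1, -14.8]
force: [0.7, 0.1, 0.2]
opening: 0.0878
clock: 13.03
tool_pos: [0.4239, -0.2095, 0.238]
orientation: [180.0, 0.0, -74.8]
force: [-0.8, 0.1, 0.6]
opening: 0.0876
pose [ 0.4239 -0.2095  0.238 ] [ 1.7995e+02  2.0000e-02 -7.4790e+01] 13.0333
pot_small_center [312.  32.] 0.83 [ 0.4763 -0.3742  0.059 ]
pot_small_center wrist fit [ 0.4414 -0.269 ] 0.061 13.1333 tool [ 0.4241 -0.2095  0.2382]
[ 0.062  -0.0013  0.1312]
```

View pics/w5.png

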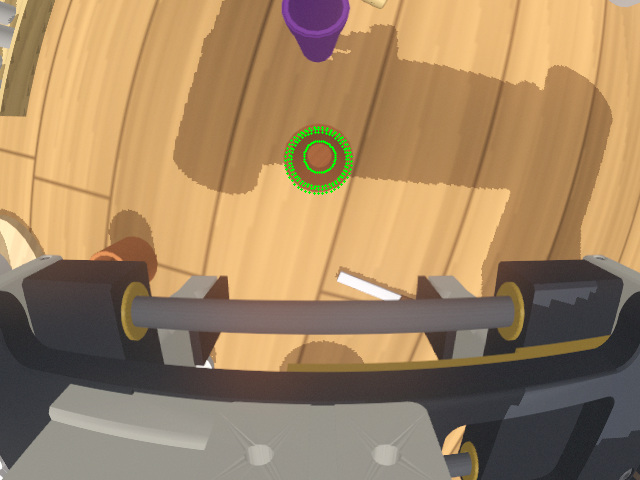

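```bash
python3 -m handwheel '[[[0.0205,-0.001,0,0,0],[0.0205,-0.001,0,0,0],[0.021,-0.001,0,0,0],[0,0,0.01,0,0],[0,0,0.025,0,0],[0,0,0.025,0,0],[0,0,0.025,0,0],[0,0,0.02,0,0],[0,0,0.015,0,0],[0,0,0.011,0,0],[0,0,0,0,0],[0,0,0,0,0],[0,0,0,0,0.3],[0,0,0,0,0.4],[0,0,0,0,0.45],[0,0,0,0,0.5],[0,0,0,0,1],[0,0,0,0,1],[0,0,0,0,1],[0,0,0,0,1]]]'
python3 -m handwheel '[[[0,0,0,0,1],[0,0,0,0,1],[0,0,0,0,1],[0,0,0,0,1]]]'
```

```text
clock: 14.9
tool_pos: [0.4431, -0.2687, 0.1077]
orientation: [180.0, -0.0, -75.0]
force: [-0.8, 0.0, 2.1]
opening: 0.045
clock: 15.23
tool_pos: [0.4432, -0.2687, 0.1076]
orientation: [-180.0, -0.0, -75.0]
force: [-0.5, 0.1, 3.6]
opening: 0.0456
```

```bash
python3 -m handwheel '[[[0,0,-0.005,0,1],[0,0,-0.01,0,1],[0,0,-0.02,0,1],[0,0,-0.025,0,1],[0,0,-0.025,0,1],[0,0,-0.025,0,1],[0,0,-0.02,0,1],[0,0,-0.01,0,1],[0,0,0,0,1],[0,0,0,0,1]]]'
python3 - <<'E'
from h import *
o=telemetry.get_obs(); sc=vision.snapshot("scene"); w=vision.snapshot("wrist"); T=toolT(o)
z0=o["tool_pos"][2]-.1076; print(o["tool_pos"],o["force"],o["opening"])
draw(sc,"pot_small_center",*o["tool_pos"][:2],z0,"c6a")
im=w["color"][:,:,::-1].copy(); p=o["tool_pos"]
for h,r in PROF["pot_small_center"]:
    for q in wproj(w,T,np.c_[p[0]+r*np.cos(A),p[1]+r*np.sin(A),np.full(48,z0+h)]): cv2.circle(im,tuple(int(v) for v in np.round(q)),0,(0,255,0),-1)
cv2.imwrite("pics/c6b.png",im[200:400,190:450])
i=np.hstack([cv2.resize(cv2.imread(f"pics/c6{k}.png"),(400,308)) for k in "ab"]); cv2.imwrite("pics/c6.png",i)
E
```

```text
clock: 16.07
tool_pos: [0.443, -0.2684, 0.2472]
orientation: [-180.0, 0.0, -75.0]
force: [0.2, 0.4, -2.5]
opening: 0.0455
[ 0.44296243 -0.26839185  0.24718046] [ 0.19354709  0.38648328 -2.46842266] 0.04548848578954304
```

View pics/c6.png

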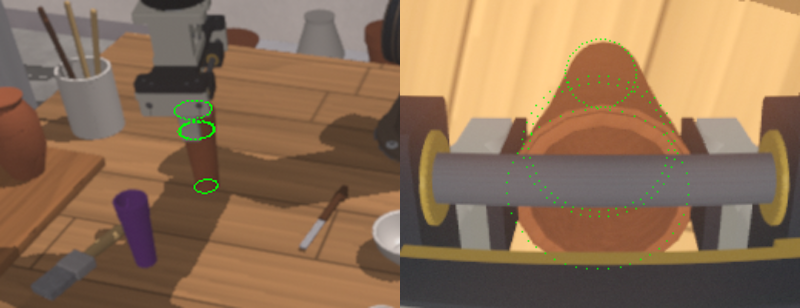

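```bash
python3 -m handwheel '[[[-0.012,-0.008,0,0,1],[-0.0232,-0.0164,0,0,1],[-0.0232,-0.0164,0,0,1],[-0.0232,-0.0164,0,0,1],[-0.0232,-0.0164,0,0,1],[-0.0232,-0.0164,0,0,1],[-0.0232,-0.0164,0,0,1],[-0.0232,-0.0164,0,0,1],[-0.0232,-0.0164,0,0,1],[-0.0232,-0.0164,0,0,1],[-0.0232,-0.0164,0,0,1],[-0.0232,-0.0164,0,0,1],[-0.0232,-0.0164,0,0,1],[-0.0232,-0.0164,0,0,1],[-0.0232,-0.0164,0,0,1],[-0.0232,-0.0164,0,0,1],[-0.0232,-0.0164,0,0,1],[-0.0232,-0.0164,0,0,1],[-0.011,-0.008,0,0,1],[0,0,0,0,1]]]'
python3 -m handwheel '[[[0,0,0,0,1],[0,0,0,0,1]]]'
python3 - <<'E'
from h import *
o=telemetry.get_obs(); w=vision.snapshot("wrist"); T=toolT(o); im=w["color"][:,:,::-1].copy(); p=o["tool_pos"]; print(p,o["orientation"])
def ring(x,y,z,r,c):
    for q in wproj(w,T,np.c_[x+r*np.cos(A),y+r*np.sin(A),np.full(48,z)]): cv2.circle(im,tuple(int(v) for v in np.round(q)),0,c,-1)
M=(.646,.114)
ring(*M,.099,.0345,(0,255,0)); ring(*M,.099,.0295,(255,255,0)); ring(*M,.013,.02,(255,0,255)); ring(*M,.062,.05,(255,0,0))
z0=p[2]-.1076
for h,r in PROF["pot_small_center"]: ring(p[0],p[1],z0+h,r,(0,255,0))
cv2.imwrite("pics/w7.png",cv2.resize(im[20:360,180:460],None,fx=1.75,fy=1.75,interpolation=cv2.INTER_CUBIC))
wf=wfit("pot_medium_center",[.646,.114],.007); print(np.round(delta(o,[.646,.114,.1206]),4))
E
```

```text
clock: 17.83
tool_pos: [0.62, 0.2133, 0.2446]
orientation: [179.8, -0.1, -74.9]
force: [-0.0, -0.3, -1.8]
opening: 0.0454
clock: 18.0
tool_pos: [0.6192, 0.2101, 0.2462]
orientation: [179.9, -0.0, -75.0]
force: [0.6, 0.1, -1.4]
opening: 0.0456
[0.61919446 0.21014109 0.24621034] [ 1.79870570e+02 -4.09924140e-02 -7.49988423e+01]
pot_medium_center wrist fit [0.645  0.1135] 0.039 18.05 tool [0.6193 0.2099 0.2467]
[ 0.0997 -0.0013  0.1257]
```

View pics/w7.png

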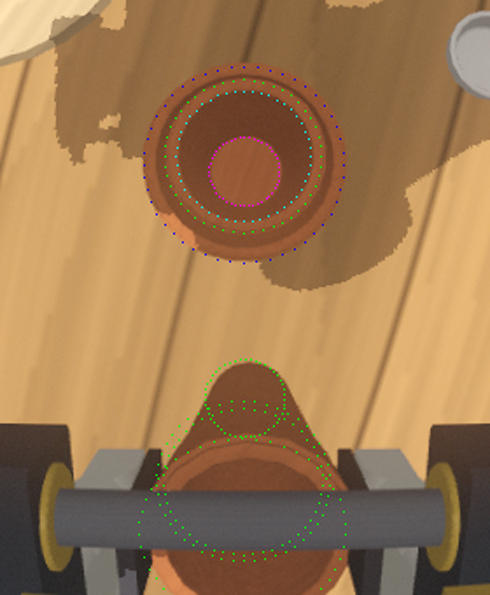

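```bash
python3 -m handwheel '[[[0.01,0,0,0,1],[0.016,-0.0005,0,0,1],[0.016,-0.0005,0,0,1],[0.016,0,0,0,1],[0.016,0,0,0,1],[0.016,0,0,0,1],[0.0105,0,0,0,1],[0,0,0,0,1],[0,0,0,0,1],[0,0,0,0,1]]]'
python3 - <<'E'
from h import *
o=telemetry.get_obs(); sc=vision.snapshot("scene"); sd=vision.snapshot("side"); print(o["tool_pos"],o["force"])
z0=o["tool_pos"][2]-.1076
draw(sc,"pot_small_center",*o["tool_pos"][:2],z0,"c8a"); draw(sd,"pot_small_center",*o["tool_pos"][:2],z0,"c8b")
i=np.hstack([cv2.resize(cv2.imread(f"pics/c8{k}.png"),(400,308)) for k in "ab"]); cv2.imwrite("pics/c8.png",i)
E
```

```text
clock: 18.98
tool_pos: [0.6469, 0.1139, 0.2474]
orientation: [180.0, 0.0, -75.0]
force: [-1.2, 0.1, -1.1]
opening: 0.045
[0.64686197 0.11393529 0.24737684] [-1.18343666  0.12392994 -1.08736263]
```

View pics/c8.png

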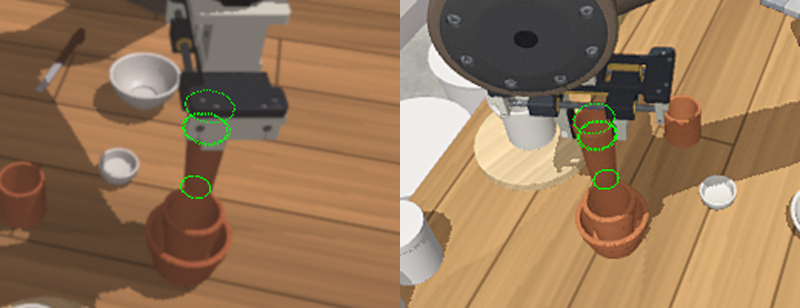

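```bash
python3 -m handwheel '[[[0,0,0.01,0,1],[0,0,0.015,0,1],[0,0,0.015,0,1],[0,0,0.015,0,1],[0,0,0.01,0,1],[0,0,0.01,0,1],[0,0,0.008,0,1],[0,0,0,0,1],[0,0,0,0,1]]]'
python3 -m handwheel '[[[0,0,0.008,0,1],[0,0,0.008,0,1],[0,0,0.006,0,1],[0,0,0.004,0,1],[0,0,0.004,0,1],[0,0,0.003,0,1],[0,0,0,0,1],[0,0,0,0,1]]]'
```

```text
clock: 19.83
tool_pos: [0.6468, 0.1141, 0.1643]
orientation: [180.0, -0.0, -75.0]
force: [0.9, -0.5, -2.1]
opening: 0.0455
clock: 20.5
tool_pos: [0.6468, 0.114, 0.1313]
orientation: [180.0, -0.0, -75.0]
force: [0.6, 0.7, -0.9]
opening: 0.0455
```

```bash
python3 -m handwheel '[[[0,0,0.003,0,1],[0,0,0.003,0,1],[0,0,0.002,0,1],[0,0,0,0,1],[0,0,0,0,1]]]'
python3 -m handwheel '[[[0,0,0.001,0,1],[0,0,0.001,0,1],[0,0,0,0,1],[0,0,0,0,1]]]'
python3 -m handwheel '[[[0,0,0.0008,0,1],[0,0,0,0,1],[0,0,0,0,1]]]'
```

```text
clock: 20.92
tool_pos: [0.6467, 0.114, 0.1233]
orientation: [180.0, -0.0, -75.0]
force: [0.4, 0.2, -1.1]
opening: 0.0458
clock: 21.25
tool_pos: [0.6468, 0.114, 0.1214]
orientation: [180.0, -0.0, -75.0]
force: [0.1, -0.3, -1.9]
opening: 0.0451
clock: 21.5
tool_pos: [0.6468, 0.114, 0.1207]
orientation: [-180.0, -0.0, -75.0]
force: [-0.2, 0.1, -1.6]
opening: 0.0455
```

```bash
python3 -m handwheel '[[[0,0,0.0008,0,1],[0,0,0,0,1],[0,0,0,0,1]]]'
python3 -m handwheel '[[[0,0,0.0006,0,1],[0,0,0,0,1],[0,0,0,0,1]]]'
```

```text
clock: 21.75
tool_pos: [0.647, 0.1141, 0.1207]
orientation: [-180.0, -0.0, -75.0]
force: [-2.2, -1.0, 5.7]
opening: 0.0453
clock: 22.0
tool_pos: [0.6471, 0.114, 0.1206]
orientation: [-179.9, -0.0, -75.0]
force: [-2.8, -0.2, 9.2]
opening: 0.0455
```

```bash
python3 -m handwheel '[[[0,0,-0.0006,0,1],[0,0,0,0,0.3],[0,0,0,0,0],[0,0,0,0,0],[0,0,0,0,0],[0,0,0,0,0],[0,0,-0.006,0,0],[0,0,-0.015,0,0],[0,0,-0.025,0,0],[0,0,-0.03,0,0],[0,0,-0.03,0,0],[0,0,-0.02,0,0],[-0.03,0,0,0,0],[-0.035,0,0,0,0],[-0.035,0,0,0,0],[-0.03,0,0,0,0],[-0.03,0,0,0,0],[0,0,0,0,0],[0,0,0,0,0]]]'
python3 - <<'E'
from h import *
o=telemetry.get_obs(); sc=vision.snapshot("scene"); sd=vision.snapshot("side"); w=vision.snapshot("wrist")
for k,s in (("a",sc),("b",sd)):
    im=s["color"][:,:,::-1].copy(); M=(.6465,.114)
    raw=im.copy()
    for n,z0 in (("pot_large_center",0),("pot_medium_center",.007),("pot_small_center",.013)):
        h,r=PROF[n][-1]
        for q in proj(s,np.c_[M[0]+r*np.cos(A),M[1]+r*np.sin(A),np.full(48,z0+h)]): cv2.circle(im,tuple(int(v) for v in np.round(q)),0,(0,255,0),-1)
    c=proj(s,[*M,.06])[0].astype(int); sl=np.s_[c[1]-60:c[1]+60,c[0]-66:c[0]+66]
    cv2.imwrite(f"pics/c9{k}.png",np.vstack([cv2.resize(v[sl],(400,300),interpolation=cv2.INTER_CUBIC) for v in (raw,im)]))
cv2.imwrite("pics/c9.png",np.hstack([cv2.imread("pics/c9a.png"),cv2.imread("pics/c9b.png")]))
cv2.imwrite("pics/w9.png",w["color"][:,:,::-1]); cv2.imwrite("pics/s9.png",sc["color"][:,:,::-1])
E
```

```text
clock: 23.58
tool_pos: [0.6048, 0.2702, 0.246]
orientation: [180.0, -0.0, -74.8]
force: [0.3, -0.3, -0.9]
opening: 0.0876
```

View pics/c9.png

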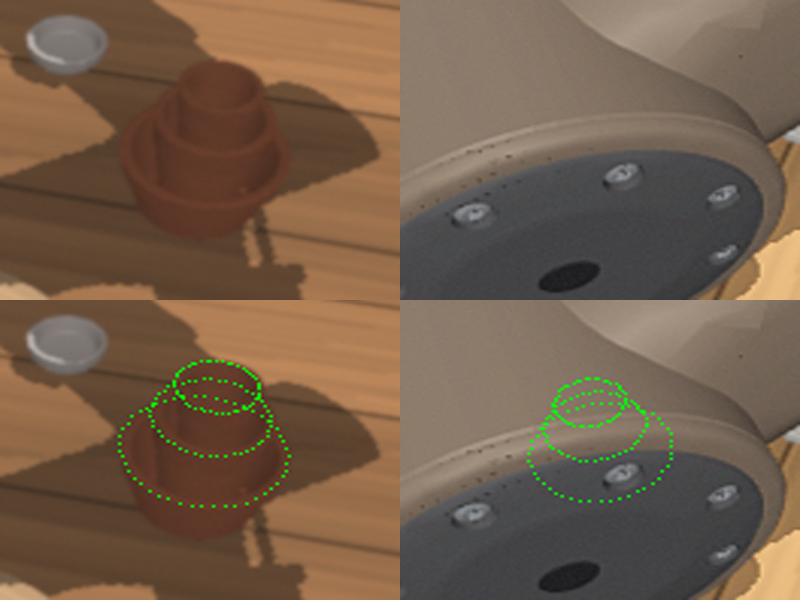

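View pics/s9.png

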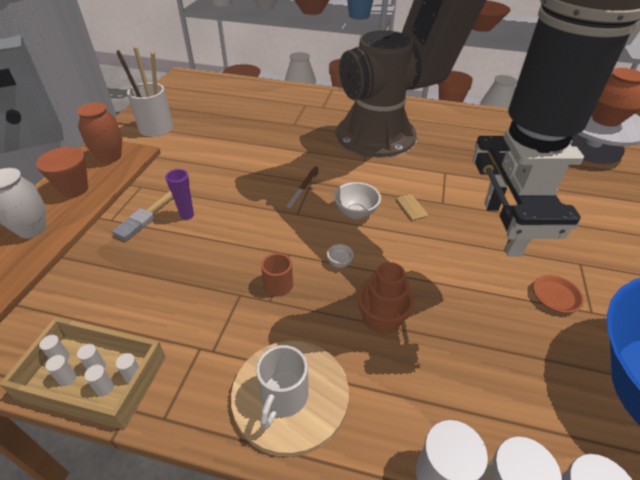

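View pics/w9.png

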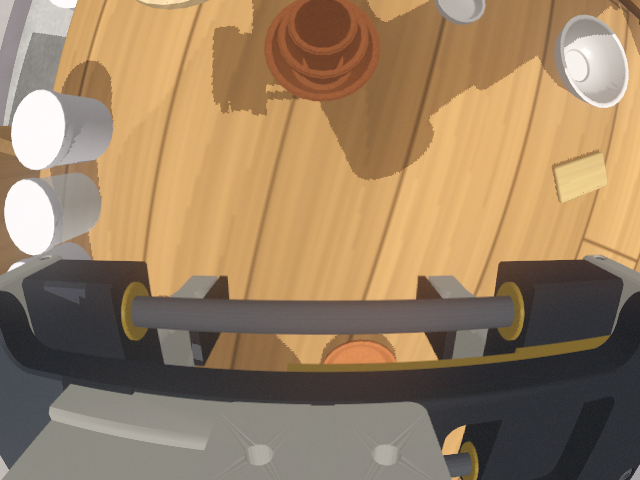

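The nest stands upright at (385,298), and all three rims match the predicted home rings in the scene view. The jar is still at (278,274), and the gripper is clear.

```bash
python3 -c "
from plant import close_job
print(close_job())"
```

```text
the job is handed in; nothing more can be done
None
```

The three pots are nested where the widest pot stood, and I handed the job in at about 24 s of the 64 s allowed. I lowered the medium pot into the widest one, then the slim terracotta pot into the medium one. Each was set down in steps of about 1 mm or less until its foot touched the floor of the pot around it.

- **Seating:** contact came at the expected tool heights, 0.0899 m against 0.0898 m for the medium pot and 0.1207 m against 0.1206 m for the slim one. The largest force reported was about 9 N.
- **Final view:** the scene and wrist pictures show the nest upright and concentric, with the rims where they should be. The jar and the purple look-alike are where they were, and the open gripper stands clear.
- **Not checked:** the arm blocked the side camera's view of the nest at the end, so that view confirmed nothing.
- **Disagreements:** before any move, the scene and side cameras differed by 3–5 mm in x. The wrist camera showed about 2 mm of bias along the jaw direction. I allowed for both, and they were within the clearances.

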